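Draw a parts bin forward with the pull hook

TASK

Take the pull hook from its stand, catch its claw over the front lip of the blue parts bin and draw the bin forward along the shelf until it sits square and fully home against the stop bar; the bin is light and its lip thin, so pull gently, never hard, and do not rock the bin up over the bar. Then unhook and lay the hook back in its stand the way it was. Move the bin with the hook only, and leave the red bin and everything else on the bench where it is.

Things in the scene. Friction and masses are not known exactly. Their poses are not given: they have to be found in the camera images.
- hook_grip (a point): Pull hook (about 160 g): orange grip 100 long, 22 wide, 26 high; a steel rod 7 thick runs on from its front, level with its centre line, and turns down into a claw. This point: centre of the grip. +x: along the rod to the claw; z: up when the claw hangs down. Centre of mass 20 to 30 ahead. Pinch the grip at its middle, across y.
- hook_claw (a point): Centre of the rounded tip of the hook's claw (radius 3.5): 157 ahead of the grip's centre and 32 below it. The claw hangs almost straight down from the rod's end, 160 ahead of the grip's centre.
- stand_home (a point): Fixed grey hook stand, left or right of the shelf: base plate 190 x 70 x 8, two forked rests. This point, 70 above the bench, is where the centre of the lying hook's grip belongs; +x: where its claw points; z up. The rear fork (33 to 45 behind) takes the grip, the front fork (85 to 95 ahead) the rod, each with 3 to 4 play per side, flared, open upward. Between them both sides of the grip are free.
- bin: Blue plastic parts bin, 180 deep (x), 120 wide (y), sides 80 high, open on top, front wall only 55 high with a thicker lip; 0.4 to 0.85 kg, friction on the deck 0.5 to 0.7. Origin: centre of its underside; its front faces -x; z up. Inside, the first 45 behind the front face are empty down to the 4 thick floor; then packed parts. Its front starts 35 to 118 behind the stop.
- bin_lip (a point): Middle of the top of the blue bin's front lip, 55 above the bin's underside. The lip runs along the whole width, 12 high and 10 thick: from the bin's front face, 5 before this point, to 5 behind it. The wall below it is 4 thick. Axes as the bin's.
- bin_red: Red parts bin of the same form in the other lane, to be left alone. Origin: centre of its underside.
- shelf: Fixed shelf: deck 340 x 340, top 30 above the bench, two lanes 155 wide, centres 80 off the middle; wire shelf above at 200 to 214, beginning 107 behind the deck's front edge. The stop (aluminium bar across both lanes, 22 high, parallel to the edge) is clipped on at another depth each time and is not measured: its rear face is 22 to 70 behind the edge. Origin: on the bench under the deck's centre; -x: open front.
- driver: Yellow-handled screwdriver lying on the bench, 190 long. Bystander.
- meter: Yellow hand multimeter lying flat, 150 x 76 x 34. Bystander.
- reel: Aluminium solder reel standing on end, 56 across, 46 high. Bystander.
- tape: Blue ring of tape lying flat, 90 across, 19 high. Bystander.
- board: Green circuit board on short feet, 90 x 130, 21 high over its parts. Bystander.
- pliers: Red-handled pliers lying flat, about 165 long, 12 high. Bystander.
Things that resemble listed ones, but are neither listed nor needed, are in the scene too. Leave any orange look-alike of the bin alone.

How it is judged:
By the outcome, as a careful person would: the job done as asked, in the order asked, and still so for the second after the job is handed in, with the robot touching nothing.
It also fails if it takes over 72 s, if anything falls off the work surface, if the arm or the gripper's body presses on something with over 40 N, if the wrist force passes 120 N, or if a joint passes its speed limit or range.

ROBOT

A 7-joint arm with a two-finger parallel gripper is mounted at the origin on the work surface. World frame = base frame: x ahead of the robot, y to its left, z up, the work surface at z = 0. Lengths are in m, angles in rad, forces in N, time in s.
With the tool pointing down it reaches from about 0.35 to 0.9 m from the base axis. Payload 19.9 kg.
Tool frame: the origin (TCP) lies midway between the tips of the shut fingers; the grasp point (between the pads) lies 19 mm behind it; z points along the fingers, y is the line along which they close (so a half turn about z gives the same grasp; the last joint's range is limited). The gripper opens to 94 mm and grips with 3 to 60 N. Pads are 16 mm wide; open, the fingers measure 119 mm over their backs; the gripper's body (75 mm by 177 mm) begins 78 mm behind the grasp point.
Start: joints at [1.119, 0.417, -0.01, 1.614, 0.005, 1.111, -0.053], TCP at [0.249, -0.573, 0.205] pointing down, gripper open.
Joint ranges: [-2.81, 2.81], [-0.39, 2.02], [-1.27, 1.25], [0.06, 2.57], [-1.19, 4.33], [0.19, 2], [-2.82, 2.82]. Speed limits (rad/s): [1.89, 1.89, 2.39, 2.39, 3.01, 3.01, 3.01].

INTERFACE

Orientations are given as a unit quaternion [x, y, z, w].
In Python, from rig import env gives the robot as it stands.
- The arm moves only by the tool carry_out, never from a script. Its argument "steps" is a list of rows, each a list of 3 entries, a list of its own where there are three numbers: the shift along the tool's x, y, z in cm, then the turn, a rotation vector about the tool's x, y, z in rad, then the opening, from 0 (shut) to 1 (fully open). A call has exactly 8 rows; each row is the pose to reach, as a shift and turn from the pose commanded when the call began, along the tool's axes at that moment; what a row does not reach only later rows make up. A row lasts 1/8 s, in which the tool goes at most 62.5 mm and 10.7 degrees, less where a joint would pass 70% of its speed; a pose out of reach is approached as far as the arm can. A call with a gripper value outside its range is refused whole. The fingers move at their own pace and stop on an object; the grip force is fixed at half the most. Time passes only in rows, so rows that repeat a pose let the fingers close, or fill a call up. It gives the time, the measured TCP pose, the force, the opening and the grip force at its end, in the units of the state.
- env.state(): the state, without advancing time (a new reading comes with each control period).
- env.capture(name): name is "side" or "top" or "wrist"; returns a dict with "frame" (480x640x3 uint8, red, green, blue), "z_map" (480x640 float32, m along the optical axis (not along the pixel's ray), 0 where there is no reading), "fovy" (degrees; the focal length in pixels is half the picture's height over the tangent of half this angle, whatever the lens; pixels are square), "cx", "cy" (the principal point, pixels), "k1" (the pictures are not rectified: a ray, as slopes to the right and down, at radius r is drawn at 1 + k1 r^2 times it, then the intrinsics apply), "T" (4x4, takes a point from camera to world coordinates). Camera axes: x right, y up, looking along -z (the intrinsics and any distortion apply to the point x, -y, -z); pixel columns grow to the right and rows downward; lengths in m; the calibration is good to about 2 mm. A picture is of the moment at which its call begins.
- env.close_job(): hands the job in; it is judged then, once.
The state is a dict: "t": time; "joint_pos": joint angles; "dq": joint speeds; "tau": joint torques, N m; "position": TCP position; "ee_rot": TCP orientation; "ft_force": force on the tool from outside, world axes, zero at the start; "moment": the same for the moment, N m; "grip_width": finger opening in m; "grip_force": force on a finger pad.
Only numpy, scipy, OpenCV 4.12 (cv2) and the standard library are available. Lean on these libraries where they do the work, as an engineer would, in place of code of your own. Each camera call takes 0.05 s, during which the arm holds its last target. There are 200 camera calls.

## Working session

There is one attempt and no reset: what is moved stays moved. The work goes in short steps, Python scripts to look and compute and a tool call to move; the robot and the scene stay as the last step left them, time stands still between calls to the robot, and variables do not carry over. Pictures are saved under pics/ and viewed, at most 10 in all, crops included, and the job is handed in when it is done.

Besides the shell and the picture viewer there is one more tool, called after ">>>" as name(argument=value, ...), one argument or row to a line, values as JSON. carry_out: Moves the arm, as the interface text tells. Its arguments: {"type":"object","properties":{"steps":{"type":"array"}},"required":["steps"]}

```bash
ls; mkdir -p pics; cat > h.py <<'E'
import numpy as np, cv2
from rig import env
def cap(n):
    c=env.capture(n); c['f']=240/np.tan(np.radians(c['fovy'])/2); return c
def K(c): return np.array([[c['f'],0,c['cx']],[0,c['f'],c['cy']],[0,0,1.]])
def rays(c,px):
    px=np.asarray(px,float).reshape(-1,1,2)
    # invert k1 by fixed point
    d=(px[:,0]-[c['cx'],c['cy']])/c['f']; u=d.copy()
    for _ in range(20): u=d/(1+c['k1']*(u**2).sum(1,keepdims=True))
    return np.c_[u[:,0],-u[:,1],-np.ones(len(u))]
def onplane(c,px,z):
    r=rays(c,px)@c['T'][:3,:3].T; o=c['T'][:3,3]
    return o+r*((z-o[2])/r[:,2])[:,None]
def cloud(c):
    v,u=np.mgrid[:480,:640]; r=rays(c,np.c_[u.ravel(),v.ravel()])
    p=r*c['z_map'].reshape(-1,1); w=p@c['T'][:3,:3].T+c['T'][:3,3]
    w[c['z_map'].ravel()==0]=np.nan
    return w.reshape(480,640,3)
def save(n,im): cv2.imwrite('pics/'+n+'.png',im[...,::-1])
E
python3 - <<'E'
from h import *
import pickle
d={}
for n in('top','side','wrist'):
    c=cap(n); d[n]=c; print(n,c['fovy'],c['k1'],c['T'].round(3).tolist())
pickle.dump(d,open('d0.pkl','wb'))
save('top0',d['top']['frame']);save('side0',d['side']['frame'])
s=env.state();print(s)
E
```

```text
pics
top 50.01034079344719 -0.045121661405052256 [[0.02, 0.998, -0.051, 0.552], [-1.0, 0.021, 0.014, -0.026], [0.015, 0.051, 0.999, 1.503], [0.0, 0.0, 0.0, 1.0]]
side 43.08761575642288 -0.043312666588672555 [[0.927, 0.268, -0.263, 0.151], [-0.376, 0.677, -0.633, -1.171], [0.008, 0.685, 0.728, 1.389], [0.0, 0.0, 0.0, 1.0]]
wrist 63.19250432217052 -0.01722822517530894 [[0.399, 0.884, 0.243, 0.32], [-0.917, 0.385, 0.104, -0.543], [-0.002, -0.264, 0.965, 0.384], [0.0, 0.0, 0.0, 1.0]]
{'t': 0.15, 'joint_pos': array([ 1.11949301,  0.41786169, -0.01029152,  1.61403894,  0.00469354,
        1.1106519 , -0.05299369]), 'dq': array([ 0.00057102, -0.00119397,  0.0014273 , -0.00221835, -0.00026616,
       -0.00024058, -0.00080634]), 'tau': array([-9.40761020e-04, -8.51540637e+01,  6.38021864e-01, -4.26137137e+01,
       -4.90147120e-02,  1.71606772e-02,  3.13266298e-05]), 'position': array([ 0.24889361, -0.57299658,  0.20495224]), 'ee_rot': array([ 9.79080828e-01,  2.03471159e-01, -1.32448033e-04, -4.49022145e-04]), 'ft_force': array([0.99338939, 0.21865069, 1.03985971]), 'moment': array([0.0252969 , 0.00781205, 0.01703787]), 'grip_force': 0.0, 'grip_width': 0.09407662907476824}
```

View pics/top0.png

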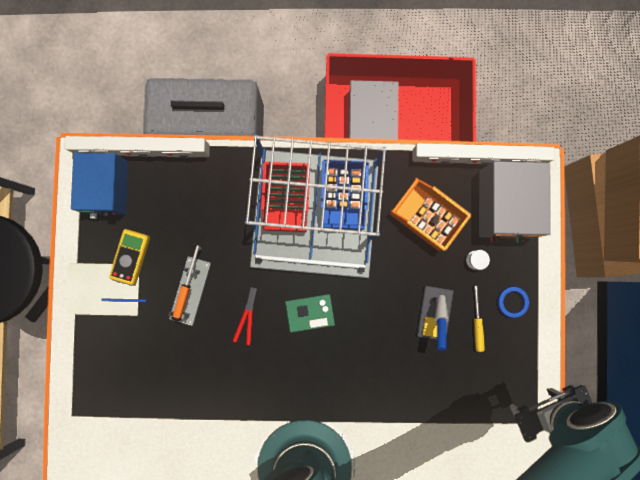

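View pics/side0.png

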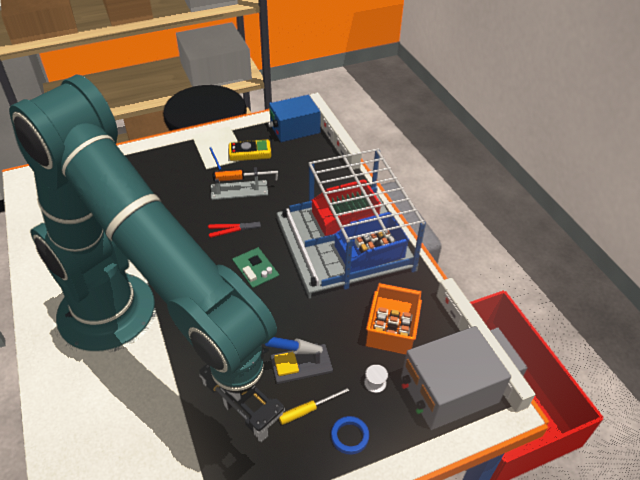

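The pull hook lies in its grey stand, left: grip at (181,300), claw near (197,248) in the top view. The other candidates are the tool on a grey block at (437,320), which has a blue and yellow handle and so isn't the hook, and the screwdriver at (479,320). The blue bin is in the right lane at (345,193), and the red one at (285,195). The blue instrument box at (98,183) and the orange bin at (430,213) are look-alikes.

```bash
python3 - <<'E'
from h import *
import pickle
d=pickle.load(open('d0.pkl','rb'))
t=d['top'];s=d['side']
a=cv2.resize(t['frame'][235:335,150:230],None,fx=4.5,fy=4.5,interpolation=2)
b=cv2.resize(t['frame'][130:285,240:400],None,fx=2.75,fy=2.9,interpolation=2)
im=np.zeros((450,800,3),np.uint8);im[:,:360]=a;im[:449,360:800]=b[:449,:440];save('crop0',im)
for n,c in d.items():
    if n=='wrist':continue
    W=cloud(c);hsv=cv2.cvtColor(c['frame'],cv2.COLOR_RGB2HSV)
    m=cv2.inRange(hsv,(5,180,140),(20,255,255))
    k,l,st,ce=cv2.connectedComponentsWithStats(m)
    for i in range(1,k):
        if st[i,4]>40:
            p=W[l==i];p=p[np.isfinite(p[:,0])];print(n,'orange',st[i],np.nanmedian(p,0).round(3),np.percentile(p[:,2],95).round(3))
    m=cv2.inRange(hsv,(105,150,60),(125,255,255))
    k,l,st,ce=cv2.connectedComponentsWithStats(m)
    for i in range(1,k):
        if st[i,4]>60:
            p=W[l==i];p=p[np.isfinite(p[:,0])];print(n,'blue',st[i],np.nanmedian(p,0).round(3),p[:,2].min().round(3),p[:,2].max().round(3))
E
```

```text
top orange [ 61 133 193   6 378] [ 0.956  0.412 -0.002] 0.003
top orange [  43  137   17  343 1034] [ 0.441  0.756 -0.002] 0.003
top orange [296 137 264  11 537] [ 0.957 -0.312 -0.004] 0.002
top orange [561 149   4 243 698] [ 0.561 -0.756 -0.003] 0.002
top orange [392 178  51  72 392] [ 0.791 -0.303  0.05 ] 0.075
top orange [173 286  16  32 241] [0.47  0.349 0.082] 0.087
top blue [  72  154   43   57 2311] [0.797 0.597 0.1  ] 0.09 0.11
top blue [324 207  16  21 268] [ 0.717 -0.065  0.035] 0.025 0.09
top blue [343 206  15  23 265] [ 0.715 -0.117  0.034] 0.025 0.089
top blue [498 287  31  31 391] [ 0.486 -0.597  0.018] -0.008 0.027
top blue [437 319   9  32 257] [ 0.399 -0.361  0.131] 0.103 0.155
side orange [ 267    0  137   67 7228] [ 1.552  2.1   -0.457] -0.28
side orange [243  13  19  57 710] [ 1.092  2.101 -0.428] -0.294
side orange [  40   17  197   65 4278] [ 0.278  2.099 -0.362] -0.287
side orange [116 113 139  32 231] [ 0.41   0.765 -0.008] 0.001
side orange [  2 164  27   8  45] [-0.209  0.755 -0.002] 0.007
side orange [215 170  27  10 217] [0.47  0.342 0.079] 0.088
side oran
[... 154 characters left out ...]
 1396] [ 0.8   -0.761 -0.007] 0.002
side blue [ 269   95   51   47 1668] [0.791 0.547 0.091] -0.318 0.11
side blue [310 170   4  29  85] [0.684 0.151 0.123] 0.062 0.186
side blue [290 201  21  10 110] [0.643 0.149 0.045] 0.03 0.058
side blue [345 222  37  14 166] [ 0.758 -0.04   0.076] 0.05 0.103
side blue [330 231  17  21 117] [ 0.691 -0.052  0.08 ] 0.032 0.094
side blue [373 239  34  12  96] [ 0.808 -0.157  0.109] 0.066 0.117
side blue [351 243  15  19 142] [ 0.722 -0.15   0.08 ] 0.028 0.165
side blue [350 266  25   8  93] [ 0.706 -0.157  0.048] 0.027 0.076
side blue [265 337  33  13 291] [ 0.399 -0.371  0.127] 0.096 0.519
side blue [331 416  38  37 603] [ 0.484 -0.601  0.018] -0.005 0.028
```

View pics/crop0.png

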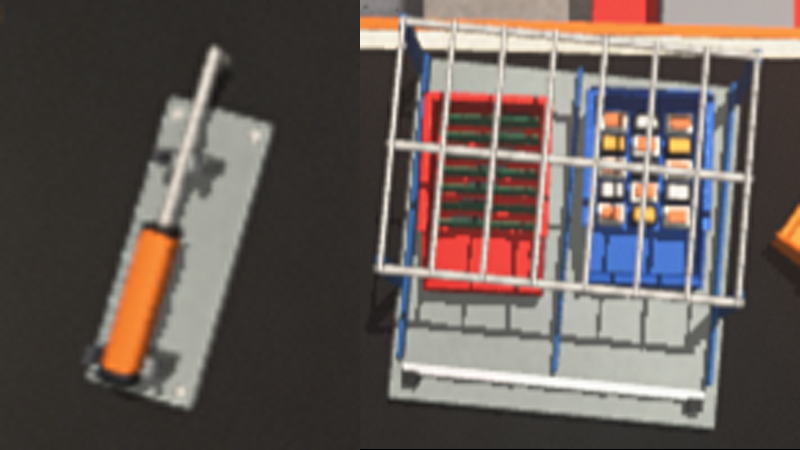

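The enlarged crop confirms it. The orange-gripped hook lies in the two-fork grey stand with its claw up and to the right, and the blue bin is in the right lane with the stop bar ahead of it. Next I measure.

```bash
cat >> h.py <<'E'
from scipy.spatial.transform import Rotation as Ro
def plan(pos,yaw=None,R=None,s=None):
    """tool-frame shift (cm) and rotvec to reach world TCP pos with tool down, tool x at yaw deg"""
    s=s or env.state(); R0=Ro.from_quat(s['ee_rot']); p=R0.inv().apply(np.asarray(pos)-s['position'])*100
    Rt=R or Ro.from_euler('z',yaw,degrees=True)*Ro.from_euler('x',180,degrees=True)
    print('shift cm',p.round(2),'rv',(R0.inv()*Rt).as_rotvec().round(3))
def tool():
    s=env.state();R0=Ro.from_quat(s['ee_rot']).as_matrix()
    print('t',round(s['t'],2),'pos',s['position'].round(4),'yaw',np.degrees(np.arctan2(R0[1,0],R0[0,0])).round(2),'z',R0[:,2].round(3),'F',s['ft_force'].round(2),'M',s['moment'].round(2),'w',round(s['grip_width'],4),'gf',round(s['grip_force'],1),'q',s['joint_pos'].round(2))
E
python3 - <<'E'
from h import *
import pickle
d=pickle.load(open('d0.pkl','rb'))
def ax(p):
    m=p.mean(0);u,s,v=np.linalg.svd(p-m);v=v[0]*np.sign(v[0][0]);return m,v,np.degrees(np.arctan2(v[1],v[0])),np.ptp((p-m)@v)
for n in('top','side'):
    c=d[n];W=cloud(c);hsv=cv2.cvtColor(c['frame'],cv2.COLOR_RGB2HSV)
    m=cv2.inRange(hsv,(5,150,100),(20,255,255))>0
    g=m&(abs(W[...,0]-.47)<.08)&(abs(W[...,1]-.345)<.06)&(W[...,2]>.05)
    v,u=np.nonzero(g); P=onplane(c,np.c_[u,v],.083)[:,:2]; print(n,'grip',ax(P))
    Q=W[g&(W[...,2]>.078)][:,:2];print(' cloud',ax(Q))
    # rod & claw
    r=(~m)&(abs(W[...,0]-.58)<.07)&(abs(W[...,1]-.31)<.06)&(W[...,2]>.062)&(W[...,2]<.085)
    v,u=np.nonzero(r);Q=onplane(c,np.c_[u,v],.0725);print(' rod',len(Q),Q[:,:2].mean(0),'far',Q[Q[:,0].argmax()])
c=d['top'];W=cloud(c)
# stop bar : z ~0.052
for n in('top','side'):
    c=d[n];W=cloud(c)
    b=(W[...,2]>.045)&(W[...,2]<.060)&(W[...,0]>.54)&(W[...,0]<.66)&(abs(W[...,1])<.2)
    v,u=np.nonzero(b);Q=onplane(c,np.c_[u,v],.052)[:,:2]
    if len(Q)>5:
        k=np.polyfit(Q[:,1],Q[:,0],1);print(n,'bar',len(Q),k,np.degrees(np.arctan(k[0])),Q.min(0),Q.max(0),np.std(Q[:,0]-np.polyval(k,Q[:,1])))
    dk=(abs(W[...,2]-.03)<.006)&(W[...,0]>.5)&(W[...,0]<.9)&(abs(W[...,1]+.03)<.2)
    v,u=np.nonzero(dk);Q=onplane(c,np.c_[u,v],.03)[:,:2].astype(np.float32)
    print(n,'deck',cv2.minAreaRect(Q),cv2.boxPoints(cv2.minAreaRect(Q)).round(3).tolist())
    hsv=cv2.cvtColor(c['frame'],cv2.COLOR_RGB2HSV);m=cv2.inRange(hsv,(105,120,40),(125,255,255))>0
    l=m&(abs(W[...,2]-.085)<.007)&(W[...,0]>.6)&(W[...,0]<.76)&(W[...,1]<0.0)&(W[...,1]>-.16)
    v,u=np.nonzero(l);Q=onplane(c,np.c_[u,v],.085)[:,:2]
    if len(Q):print(n,'lip',len(Q),Q.min(0),Q.max(0),np.median(Q,0),ax(Q), np.c_[u,v].min(0),np.c_[u,v].max(0))
E
```

```text
top grip (array([0.47068602, 0.3476121 ]), array([ 0.96159957, -0.27445633]), np.float64(-15.929617327739603), np.float64(0.08990942100484989))
 cloud (array([0.47084951, 0.34974549]), array([ 0.96524949, -0.2613301 ]), np.float64(-15.149000410468206), np.float64(0.09017675717373352))
 rod 155 [0.56419695 0.32676479] far [0.62867217 0.31025079 0.0725    ]
side grip (array([0.46788957, 0.33650582]), array([ 0.95582415, -0.29393908]), np.float64(-17.093931152623174), np.float64(0.0853602674113895))
 cloud (array([0.47011229, 0.3457114 ]), array([ 0.96751121, -0.25282814]), np.float64(-14.644930089967712), np.float64(0.08594006022955802))
 rod 103 [0.56554091 0.32315295] far [0.62553704 0.30768063 0.0725    ]
top bar 476 [0.04083891 0.60056516] 2.3385974092925075 [ 0.5660322  -0.17087364] [0.65992462 0.15641487] 0.020250421646783024
top deck ((0.7318322062492371, -0.014827057719230652), (0.34052640199661255, 0.34010058641433716), 86.00006866455078) [[0.550000011920929, -0.17299999296665192], [0.8899999856948853, -0.19699999690055847], [0.9129999876022339, 0.14300000667572021], [0.574000
[... 245 characters left out ...]
950199911783)) [324 202] [364 228]
side bar 494 [0.02419584 0.60476451] 1.3860490335024689 [ 0.56301681 -0.18622353] [0.66051868 0.15854226] 0.024923754147255513
side deck ((0.7282634377479553, -0.017922237515449524), (0.3457864224910736, 0.3432004749774933), 86.15315246582031) [[0.5450000166893005, -0.17900000512599945], [0.8880000114440918, -0.20200000703334808], [0.9110000133514404, 0.14300000667572021], [0.5690000057220459, 0.16599999368190765]]
side lip 191 [ 0.67933841 -0.16406685] [ 0.76046177 -0.02870125] [ 0.70250661 -0.09607323] (array([ 0.71146836, -0.09986141]), array([ 0.06871075, -0.99763662]), np.float64(-86.06005989361634), np.float64(0.13384090693320416)) [334 226] [375 262]
```

```bash
python3 - <<'E'
from h import *
tool(); plan([.40,-.1,.30],95); plan([.49,.34,.26],165)
E
```

```text
t 0.15 pos [ 0.2489 -0.573   0.205 ] yaw 23.48 z [-0.     0.001 -1.   ] F [0.99 0.22 1.04] M [0.03 0.01 0.02] w 0.0941 gf 0.0 q [ 1.12  0.42 -0.01  1.61  0.    1.11 -0.05]
shift cm [ 32.7  -37.37  -9.47] rv [-1.000e-03 -1.000e-03 -1.248e+00]
shift cm [ 58.49 -74.14  -5.44] rv [-0.00e+00 -1.00e-03 -2.47e+00]
```

>>> carry_out(
  steps=[
    [[2, -1, -6], [0, 0, -0.18], 1],
    [[6, -5, -9], [0, 0, -0.36], 1],
    [[10, -10, -9.5], [0, 0, -0.54], 1],
    [[14, -15, -9.5], [0, 0, -0.72], 1],
    [[18, -20, -9.5], [0, 0, -0.9], 1],
    [[22, -25, -9.5], [0, 0, -1.08], 1],
    [[27, -30, -9.5], [0, 0, -1.25], 1],
    [[31, -35, -9.5], [0, 0, -1.43], 1],
  ],
)

```text
t: 1.15
position: [0.389, -0.1444, 0.3005]
ee_rot: [0.604, 0.797, -0.0, 0.0]
ft_force: [2.0, -1.3, 0.0]
grip_width: 0.094
grip_force: 0.0
```

```bash
python3 - <<'E'
from h import *
tool(); plan([.49,.34,.26],165)
E
```

```text
t 1.15 pos [ 0.389  -0.1444  0.3005] yaw 105.74 z [ 0. -0. -1.] F [ 1.99 -1.29  0.02] M [ 0.01 -0.19 -0.01] w 0.094 gf 0.0 q [ 0.78 -0.05 -0.47  1.95 -0.02  1.23  0.59]
shift cm [43.88 22.86  4.03] rv [-0.     0.    -1.034]
```

>>> carry_out(
  steps=[
    [[5.5, 3, 0], [0, 0, -0.15], 1],
    [[11, 6, 0], [0, 0, -0.3], 1],
    [[16.5, 9, 0], [0, 0, -0.45], 1],
    [[22, 12, 0], [0, 0, -0.6], 1],
    [[27.5, 14.5, 1], [0, 0, -0.75], 1],
    [[33, 17.5, 2], [0, 0, -0.9], 1],
    [[38.5, 20.5, 3], [0, 0, -1.03], 1],
    [[43.9, 22.9, 4], [0, 0, -1.03], 1],
  ],
)

```text
t: 2.15
position: [0.4935, 0.3392, 0.2596]
ee_rot: [0.135, 0.991, -0.0, -0.0]
ft_force: [1.6, -0.9, 1.0]
grip_width: 0.0943
grip_force: 0.0
```

>>> carry_out(
  steps=[
    [[0, 0, 0], [0, 0, 0], 1],
    [[0, 0, 0], [0, 0, 0], 1],
    [[0, 0, 0], [0, 0, 0], 1],
    [[0, 0, 0], [0, 0, 0], 1],
    [[0, 0, 0], [0, 0, 0], 1],
    [[0, 0, 0], [0, 0, 0], 1],
    [[0, 0, 0], [0, 0, 0], 1],
    [[0, 0, 0], [0, 0, 0], 1],
  ],
)

```text
t: 3.15
position: [0.4928, 0.3378, 0.2604]
ee_rot: [0.135, 0.991, 0.0, -0.0]
ft_force: [0.8, 0.3, 1.2]
grip_width: 0.0939
grip_force: 0.0
```

```bash
python3 - <<'E'
from h import *
import pickle
tool()
c=cap('wrist');pickle.dump(c,open('w1.pkl','wb'));save('w1',c['frame'])
E
```

```text
t 3.15 pos [0.4928 0.3378 0.2604] yaw 164.43 z [-0.  0. -1.] F [0.84 0.26 1.18] M [ 0.04 -0.14 -0.04] w 0.0939 gf 0.0 q [ 0.01  0.46 -0.9   1.6   0.37  1.27  0.35]
```

View pics/w1.png

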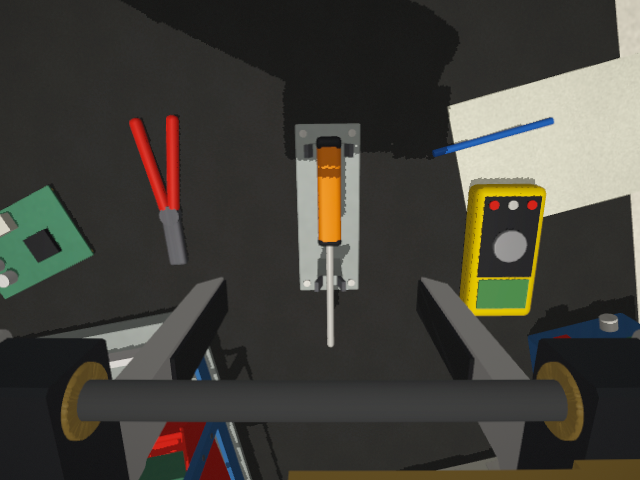

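The wrist view shows the grip with its black end caps from (329,137) to (329,245), the rod down to the claw end at (331,345), and the stand plate around it.

```bash
python3 - <<'E'
from h import *
import pickle
c=pickle.load(open('w1.pkl','rb'));W=cloud(c);hsv=cv2.cvtColor(c['frame'],cv2.COLOR_RGB2HSV)
m=cv2.inRange(hsv,(5,150,60),(22,255,255));m[:130]=0;m[250:]=0;m[:,:300]=0;m[:,360:]=0
print('grip top z',np.nanpercentile(W[m>0][:,2],[5,50,95]))
def mid(rows,mask,z):
    P=[]
    for r in rows:
        u=np.nonzero(mask[r])[0]
        if len(u)>1: P.append(((u[0]+u[-1])/2,r))
    return onplane(c,P,z)[:,:2]
P=mid(range(150,240),m>0,.078)
top=(W[...,2]>.062)&(W[...,2]<.1)&(np.abs(W[...,0]-.55)<.2); top[:,:310]=0;top[:,350:]=0
R=mid(range(255,345),top,.0725)
for n,Q in(('grip',P),('rod',R),('all',np.r_[P,R])):
    k=np.polyfit(Q[:,0],Q[:,1],1);print(n,len(Q),np.degrees(np.arctan(k[0])),np.polyval(k,.47),Q[:,0].min(),Q[:,0].max(),np.std(Q[:,1]-np.polyval(k,Q[:,0])))
print('end rod', onplane(c,[(331,346.5)],.0735), 'grip ends',onplane(c,[(329,136.5)],.083),onplane(c,[(329,245.5)],.083))
v,u=np.nonzero((abs(W[...,2]-.008)<.004)&(np.arange(640)[None]>285)&(np.arange(640)[None]<370)&(np.arange(480)[:,None]>115)&(np.arange(480)[:,None]<300)&(hsv[...,2]>60)&(hsv[...,1]<60))
Q=onplane(c,np.c_[u,v],.008)[:,:2].astype(np.float32);print('plate',cv2.minAreaRect(Q))
E
```

```text
grip top z [0.07946374 0.08213149 0.08352958]
grip 90 -14.721170080396549 0.3509186464247129 0.43388403190275093 0.5143197118841623 0.00015186167686137718
rod 90 -14.558989804937108 0.3500701444840434 0.5313216118993253 0.6259274955775747 0.00022052197491688878
all 180 -14.919308605417022 0.35086228157931 0.43388403190275093 0.6259274955775747 0.00024815453135748763
end rod [[0.62847875 0.30989171 0.0735    ]] grip ends [[0.42259055 0.36373235 0.083     ]] [[0.51904447 0.33739965 0.083     ]]
plate ((0.5007522702217102, 0.34221383929252625), (0.06962550431489944, 0.18894106149673462), 75.30329132080078)
```

```bash
python3 - <<'E'
from h import *
plan([.471,.3503,.051],165.2)
E
```

```text
shift cm [ 2.43  0.62 20.94] rv [ 0.    -0.    -0.013]
```

>>> carry_out(
  steps=[
    [[1, 0.3, 4], [0, 0, -0.013], 1],
    [[2, 0.6, 8], [0, 0, -0.013], 1],
    [[2.4, 0.6, 12], [0, 0, -0.013], 1],
    [[2.4, 0.6, 15], [0, 0, -0.013], 1],
    [[2.4, 0.6, 18], [0, 0, -0.013], 1],
    [[2.4, 0.6, 20], [0, 0, -0.013], 1],
    [[2.4, 0.6, 20.9], [0, 0, -0.013], 1],
    [[2.4, 0.6, 20.9], [0, 0, -0.013], 1],
  ],
)

```text
t: 4.2
position: [0.4713, 0.3501, 0.0515]
ee_rot: [0.129, 0.992, 0.0, -0.0]
ft_force: [-0.4, 0.2, 0.8]
grip_width: 0.0939
grip_force: 0.0
```

```bash
python3 - <<'E'
from h import *
tool();plan([.471,.3503,.051],165.2)
E
```

```text
t 4.2 pos [0.4713 0.3501 0.0515] yaw 165.17 z [-0.  0. -1.] F [-0.43  0.22  0.83] M [ 0.05 -0.11 -0.05] w 0.0939 gf 0.0 q [-0.12  0.67 -0.77  1.81  0.58  0.9   0.16]
shift cm [0.03 0.01 0.05] rv [ 0. -0. -0.]
```

>>> carry_out(
  steps=[
    [[0, 0, 0], [0, 0, 0], 0.6],
    [[0, 0, 0], [0, 0, 0], 0.4],
    [[0, 0, 0], [0, 0, 0], 0.3],
    [[0, 0, 0], [0, 0, 0], 0.2],
    [[0, 0, 0], [0, 0, 0], 0.1],
    [[0, 0, 0], [0, 0, 0], 0],
    [[0, 0, 0], [0, 0, 0], 0],
    [[0, 0, 0], [0, 0, 0], 0],
  ],
)

```text
t: 5.2
position: [0.4713, 0.35, 0.0515]
ee_rot: [0.129, 0.992, 0.0, -0.0]
ft_force: [-0.2, -0.0, -0.6]
grip_width: 0.0213
grip_force: 30.0
```

```bash
python3 - <<'E'
from h import *
tool()
E
```

```text
t 5.2 pos [0.4713 0.35   0.0515] yaw 165.17 z [-0.  0. -1.] F [-0.22 -0.02 -0.55] M [ 0.06 -0.13 -0.03] w 0.0213 gf 30.0 q [-0.12  0.67 -0.77  1.81  0.58  0.9   0.16]
```

>>> carry_out(
  steps=[
    [[0, 0, -1], [0, 0, 0], 0],
    [[0, 0, -3], [0, 0, 0], 0],
    [[0, 0, -6], [0, 0, 0], 0],
    [[0, 0, -10], [0, 0, 0], 0],
    [[0, 0, -14], [0, 0, 0], 0],
    [[1, 0, -17], [0, 0, 0], 0],
    [[2, 0, -17], [0, 0, 0], 0],
    [[2, 0, -17], [0, 0, 0], 0],
  ],
)

```text
t: 6.2
position: [0.4512, 0.3551, 0.2216]
ee_rot: [0.129, 0.992, -0.0, 0.0]
ft_force: [0.7, -0.0, -2.1]
grip_width: 0.0219
grip_force: 30.0
```

```bash
python3 - <<'E'
from h import *
tool();plan([.44,-.085,.19],176)
E
```

```text
t 6.2 pos [0.4512 0.3551 0.2216] yaw 165.23 z [ 0. -0. -1.] F [ 0.74 -0.01 -2.09] M [ 0.04 -0.13 -0.08] w 0.0219 gf 30.0 q [-0.03  0.45 -0.91  1.7   0.38  1.18  0.27]
shift cm [-10.13 -42.84   3.17] rv [-0.     0.    -0.188]
```

>>> carry_out(
  steps=[
    [[-0.7, -3, 0], [0, 0, -0.02], 0],
    [[-2, -8.5, 0], [0, 0, -0.05], 0],
    [[-3.4, -14.5, 0], [0, 0, -0.08], 0],
    [[-4.9, -20.5, 0], [0, 0, -0.11], 0],
    [[-6.4, -27, 0], [0, 0, -0.14], 0],
    [[-7.9, -33.5, 1], [0, 0, -0.17], 0],
    [[-9.3, -39.5, 2], [0, 0, -0.188], 0],
    [[-10.1, -42.8, 3.2], [0, 0, -0.188], 0],
  ],
)

```text
t: 7.2
position: [0.4392, -0.0876, 0.1887]
ee_rot: [0.036, 0.999, -0.0, -0.0]
ft_force: [1.5, 0.3, -0.8]
grip_width: 0.0221
grip_force: 30.0
```

>>> carry_out(
  steps=[
    [[0, 0, 0], [0, 0, 0], 0],
    [[0, 0, 0], [0, 0, 0], 0],
    [[0, 0, 0], [0, 0, 0], 0],
    [[0, 0, 0], [0, 0, 0], 0],
    [[0, 0, 0], [0, 0, 0], 0],
    [[0, 0, 0], [0, 0, 0], 0],
    [[0, 0, 0], [0, 0, 0], 0],
    [[0, 0, 0], [0, 0, 0], 0],
  ],
)

```text
t: 8.2
position: [0.44, -0.0845, 0.1894]
ee_rot: [0.035, 0.999, -0.0, -0.0]
ft_force: [0.1, -0.9, -2.7]
grip_width: 0.022
grip_force: 30.0
```

```bash
python3 - <<'E'
from h import *
import pickle
tool()
c=cap('wrist');pickle.dump(c,open('w2.pkl','wb'));save('w2',c['frame'])
E
```

```text
t 8.2 pos [ 0.44   -0.0845  0.1894] yaw 175.94 z [-0. -0. -1.] F [ 0.08 -0.89 -2.74] M [ 0.07 -0.1  -0.01] w 0.022 gf 30.0 q [ 0.9   0.19 -0.85  2.03  0.17  0.99  1.46]
```

View pics/w2.png

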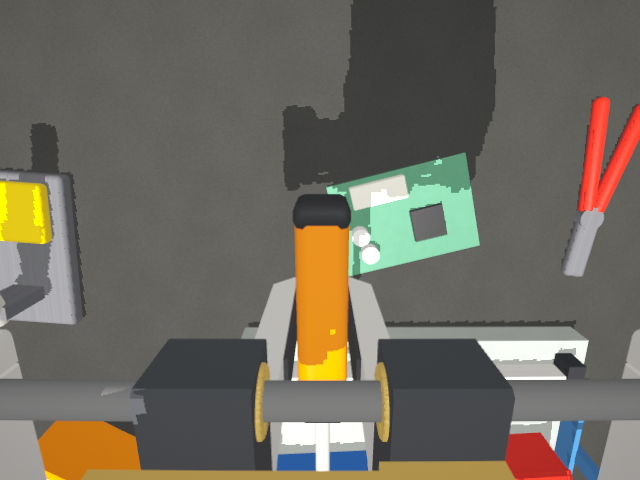

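The wrist view shows the grip held straight (320,200)–(322,470), but the gripper hides the bin. I'll measure the bin with the side and top cameras instead.

```bash
python3 - <<'E'
from h import *
import pickle
d=pickle.load(open('d0.pkl','rb'))
c=cap('side');t=cap('top');pickle.dump((c,t),open('s2.pkl','wb'))
a=cv2.resize(d['top']['frame'][180:280,310:390],None,fx=5,fy=5,interpolation=2)
b=cv2.resize(c['frame'][195:295,270:410],None,fx=2.86*1,fy=3,interpolation=2)
im=np.zeros((600,800,3),np.uint8);im[:500,:400]=a;im[:300,400:800]=b[:,:400]
e=cv2.resize(d['side']['frame'][195:295,270:410],None,fx=2.86,fy=3,interpolation=2);im[300:,400:]=e[:,:400]
save('crop2',im)
E
```

```text
(no output)
```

View pics/crop2.png

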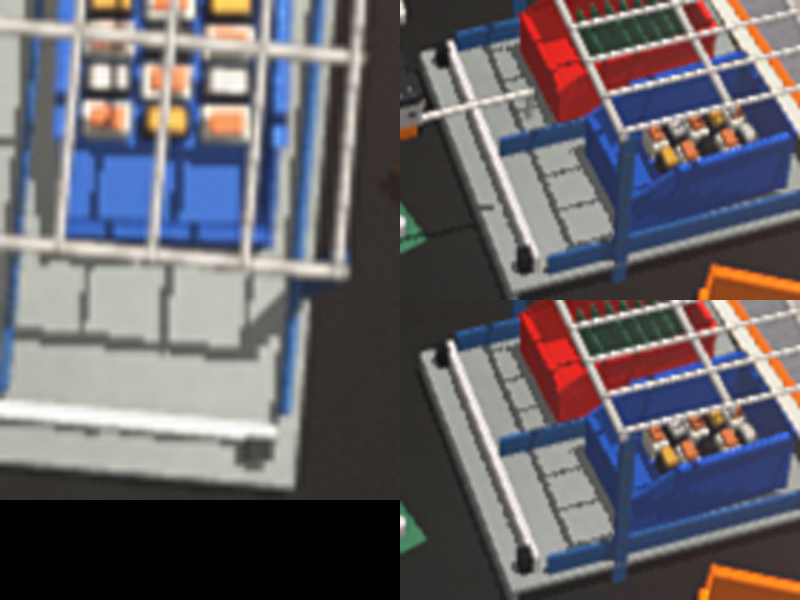

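The crop shows the front lip at about (323,227)–(364,229), the stop bar at (310,262)–(365,267), and the right-hand wire post in front. I'll fit these edges next.

```bash
python3 - <<'E'
from h import *
import pickle
d=pickle.load(open('d0.pkl','rb'));c=d['top'];W=cloud(c);f=c['frame'].astype(int);hsv=cv2.cvtColor(c['frame'],cv2.COLOR_RGB2HSV)
ex=np.array([np.cos(np.radians(-4)),np.sin(np.radians(-4))]);ey=np.array([-ex[1],ex[0]]);C=np.array([.7305,-.016])
sh=lambda P:np.c_[(P[:,:2]-C)@ex+.170,(P[:,:2]-C)@ey]   # x from deck front edge, y from mid
def fit(n,S):
    k=np.polyfit(S[:,1],S[:,0],1);r=S[:,0]-np.polyval(k,S[:,1]);S=S[abs(r)<.003];k=np.polyfit(S[:,1],S[:,0],1)
    print(n,len(S),'x at y=-.08',np.polyval(k,-.08).round(4),'slope deg',np.degrees(np.arctan(k[0])).round(2),'rms',np.std(S[:,0]-np.polyval(k,S[:,1])).round(4))
blue=(f[...,2]-f[...,0]>40)
# lowest blue per column
P=[]
for u in range(324,364):
    col=np.nonzero(blue[215:240,u])[0]
    if len(col):P.append((u,215+col[-1]+.5))
S=sh(onplane(c,P,.03));fit('front bottom',S);fit('as lip top front',sh(onplane(c,P,.085)))
print([(p[0],p[1]) for p in P][::4])
# bar: bright
B=hsv[...,2]; Pr=[];Pf=[]
for u in list(range(262,360)):
    col=B[250:275,u].astype(float);i=np.nonzero(col>215)[0]
    if len(i):Pr.append((u,250+i[0]-.5));Pf.append((u,250+i[-1]+.5))
fit('bar rear top',sh(onplane(c,Pr,.052)));fit('bar front top',sh(onplane(c,Pf,.052)))
# bin sides via depth: rim z~.11 
g=(abs(W[...,2]-.11)<.006)&blue;v,u=np.nonzero(g);S=sh(onplane(c,np.c_[u,v],.11));S=S[(S[:,1]<0)&(S[:,1]>-.16)]
L=S[S[:,1]>-.08];Rr=S[S[:,1]<-.08]
for n,q in(('L',L),('R',Rr)):
    if len(q)>8:k=np.polyfit(q[:,0],q[:,1],1);print(n,len(q),'y at x=.2',np.polyval(k,.2).round(4),np.degrees(np.arctan(k[0])).round(2),q[:,0].min().round(3),q[:,0].max().round(3),q[:,1].min(),q[:,1].max())
E
```

```text
front bottom 35 x at y=-.08 0.1338 slope deg -3.25 rms 0.0009
as lip top front 35 x at y=-.08 0.1287 slope deg -3.25 rms 0.0009
[(324, np.float64(227.5)), (328, np.float64(227.5)), (332, np.float64(227.5)), (336, np.float64(227.5)), (340, np.float64(218.5)), (345, np.float64(228.5)), (349, np.float64(228.5)), (353, np.float64(228.5)), (357, np.float64(228.5)), (362, np.float64(228.5))]
bar rear top 98 x at y=-.08 0.0351 slope deg -0.23 rms 0.0008
bar front top 98 x at y=-.08 0.0263 slope deg -0.02 rms 0.0008
L 132 y at x=.2 -0.0109 -9.5 0.178 0.311 -0.07829785165972204 -0.007597564415974623
R 151 y at x=.2 -0.1407 12.47 0.17 0.316 -0.1410537278369837 -0.08078755364444225
```

```bash
cat >> h.py <<'E'
ex=np.array([np.cos(np.radians(-4)),np.sin(np.radians(-4))]);ey=np.array([-ex[1],ex[0]]);C=np.array([.7305,-.016])
def proj(c,p):
    q=np.linalg.inv(c['T'])@np.r_[p,1];u=np.array([q[0],-q[1]])/-q[2];u*=1+c['k1']*(u@u);return u*c['f']+[c['cx'],c['cy']]
def claw2tcp(x,y,z): # claw tip centre shelf coords -> TCP world, yaw hook -4 
    w=C+(x-.170-.157)*ex+y*ey; return [*w,z]
def claw(s):
    w=s['position'][:2]-C; return np.array([w@ex+.170+.157,w@ey])
E
python3 - <<'E'
from h import *
import pickle
c,t=pickle.load(open('s2.pkl','rb'))
s=env.state();R=Ro.from_quat(s['ee_rot']).as_matrix();g=s['position']-.019*R[:,2];hx=-R[:,0]
for n,k in(('side',c),('top',t)):
    print(n,proj(k,g+.16*hx),proj(k,g+.1635*hx),proj(k,g+.157*hx-np.array([0,0,.0355])))
W=cloud(c);m=(W[...,2]>.16)&(abs(W[...,1]+.095)<.03)&(W[...,0]>.55)&(W[...,0]<.63);v,u=np.nonzero(m);print(len(u),u.max() if len(u) else 0, W[m][np.argsort(W[m][:,0])[-6:]].round(3).tolist())
m=(np.hypot(W[...,0]-.6,W[...,1]+.095)<.03)&(W[...,2]>.1);print('lowest',W[m][np.argsort(W[m][:,2])[:4]].round(3).tolist(),'rod z',np.median(W[m][:,2]))
plan(claw2tcp(.09,-.086,.125),176);plan(claw2tcp(.16,-.086,.125),176)
plan(claw2tcp(.16,-.086,.078),176)
a=cv2.resize(c['frame'][195:245,280:340],None,fx=10,fy=10,interpolation=2);save('tip',a)
E
```

```text
side [315.83142494 224.68276311] [317.05053473 224.4075819 ] [314.68672006 233.91806757]
top [345.29420876 256.7878378 ] [345.41802917 255.40578418] [344.44541373 258.42513414]
66 316 [[0.598, -0.1, 0.208], [0.599, -0.092, 0.208], [0.599, -0.1, 0.195], [0.599, -0.099, 0.198], [0.6, -0.095, 0.21], [0.601, -0.094, 0.197]]
lowest [[0.595, -0.101, 0.178], [0.593, -0.1, 0.179], [0.596, -0.099, 0.18], [0.595, -0.095, 0.18]] rod z 0.20610972833527108
shift cm [-4.8   0.26  6.44] rv [ 0.    -0.    -0.001]
shift cm [-11.8    0.27   6.44] rv [ 0.    -0.    -0.001]
shift cm [-11.8    0.27  11.14] rv [ 0.    -0.    -0.001]
```

View pics/tip.png

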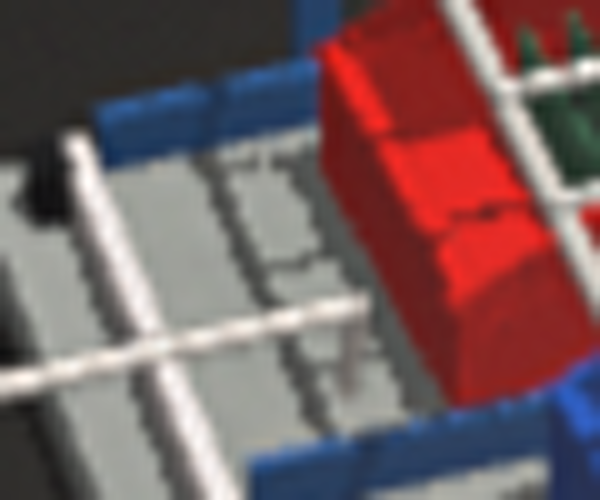

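The claw shows at (315,225)–(315,234) in the side view, which matches the model, so the hook hasn't sagged. Next I move it over the lip and then lower it.

>>> carry_out(
  steps=[
    [[-2, 0.1, 2.5], [0, 0, 0], 0],
    [[-4.5, 0.3, 5], [0, 0, 0], 0],
    [[-6, 0.3, 6.4], [0, 0, 0], 0],
    [[-8, 0.3, 6.4], [0, 0, 0], 0],
    [[-10, 0.3, 6.4], [0, 0, 0], 0],
    [[-11.8, 0.3, 6.4], [0, 0, 0], 0],
    [[-11.8, 0.3, 6.4], [0, 0, 0], 0],
    [[-11.8, 0.3, 6.4], [0, 0, 0], 0],
  ],
)

```text
t: 9.35
position: [0.5573, -0.0897, 0.1252]
ee_rot: [0.035, 0.999, 0.0, -0.0]
ft_force: [0.7, -0.9, -1.5]
grip_width: 0.0217
grip_force: 30.0
```

```bash
python3 - <<'E'
from h import *
tool();print(claw(env.state()));plan(claw2tcp(.16,-.086,.078),176)
E
```

```text
t 9.35 pos [ 0.5573 -0.0897  0.1252] yaw 175.95 z [-0.001  0.    -1.   ] F [ 0.72 -0.91 -1.46] M [ 0.08 -0.08 -0.01] w 0.0217 gf 30.0 q [ 0.69  0.51 -0.75  1.82  0.41  0.98  1.26]
[ 0.15938564 -0.08564795]
shift cm [-0.06 -0.04  4.72] rv [ 0.    -0.001 -0.001]
```

>>> carry_out(
  steps=[
    [[0, 0, 0.6], [0, 0, 0], 0],
    [[0, 0, 1.2], [0, 0, 0], 0],
    [[0, 0, 1.8], [0, 0, 0], 0],
    [[0, 0, 2.4], [0, 0, 0], 0],
    [[0, 0, 3], [0, 0, 0], 0],
    [[0, 0, 3.6], [0, 0, 0], 0],
    [[0, 0, 4.2], [0, 0, 0], 0],
    [[0, 0, 4.7], [0, 0, 0], 0],
  ],
)

```text
t: 10.35
position: [0.5579, -0.0898, 0.078]
ee_rot: [0.035, 0.999, 0.0, -0.0]
ft_force: [-0.0, -0.1, -1.5]
grip_width: 0.0219
grip_force: 30.0
```

```bash
python3 - <<'E'
from h import *
tool();print(claw(env.state()))
c=cap('side');save('in',cv2.resize(c['frame'][195:275,290:400],None,fx=6,fy=6,interpolation=2))
E
```

```text
t 10.35 pos [ 0.5579 -0.0898  0.078 ] yaw 175.95 z [-0.  0. -1.] F [-0.01 -0.06 -1.46] M [ 0.05 -0.13 -0.01] w 0.0219 gf 30.0 q [ 0.65  0.57 -0.71  1.85  0.47  0.89  1.22]
[ 0.16001081 -0.08566278]
```

View pics/in.png

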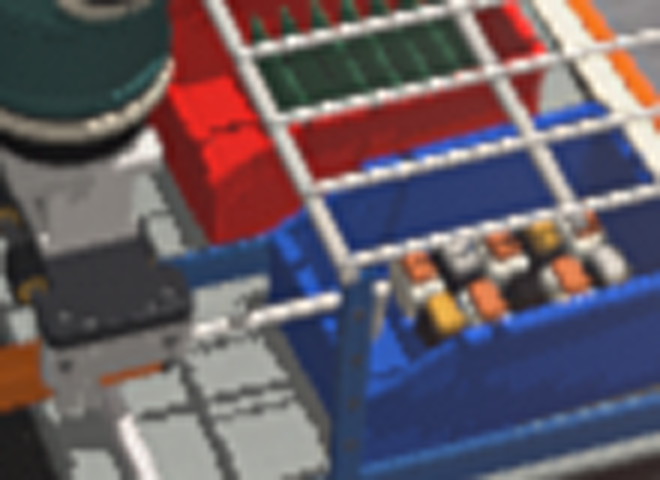

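The claw hangs behind the lip inside the bin, at about (352,243) in the full frame, touching nothing. Pulling now.

>>> carry_out(
  steps=[
    [[0.4, 0, 0], [0, 0, 0], 0],
    [[0.8, 0, 0], [0, 0, 0], 0],
    [[1.1, 0, 0], [0, 0, 0], 0],
    [[1.3, 0, 0], [0, 0, 0], 0],
    [[1.5, 0, 0], [0, 0, 0], 0],
    [[1.8, 0, 0], [0, 0, 0], 0],
    [[2.1, 0, 0], [0, 0, 0], 0],
    [[2.5, 0, 0], [0, 0, 0], 0],
  ],
)

```text
t: 11.4
position: [0.5331, -0.088, 0.0785]
ee_rot: [0.035, 0.999, 0.0, 0.0]
ft_force: [3.8, 1.1, -2.5]
grip_width: 0.0221
grip_force: 30.0
```

```bash
python3 - <<'E'
from h import *
tool();print(claw(env.state()))
E
```

```text
t 11.4 pos [ 0.5331 -0.088   0.0785] yaw 175.95 z [ 0.  0. -1.] F [ 3.75  1.07 -2.48] M [ 0.09 -0.96  0.01] w 0.0221 gf 30.0 q [ 0.68  0.53 -0.73  1.91  0.46  0.87  1.22]
[ 0.13506255 -0.0856075 ]
```

>>> carry_out(
  steps=[
    [[0.5, 0, 0], [0, 0, 0], 0],
    [[1, 0, 0], [0, 0, 0], 0],
    [[1.5, 0, 0], [0, 0, 0], 0],
    [[2, 0, 0], [0, 0, 0], 0],
    [[2.5, 0, 0], [0, 0, 0], 0],
    [[3, 0, 0], [0, 0, 0], 0],
    [[3.5, 0, 0], [0, 0, 0], 0],
    [[4, 0, 0], [0, 0, 0], 0],
  ],
)

```text
t: 12.4
position: [0.4928, -0.0852, 0.0785]
ee_rot: [0.035, 0.999, 0.0, -0.0]
ft_force: [3.9, 0.0, -1.5]
grip_width: 0.0217
grip_force: 30.0
```

```bash
cat > front.py <<'E'
from h import *
tool();print('claw',claw(env.state()))
c=cap('top');f=c['frame'].astype(int);blue=(f[...,2]-f[...,0]>40)
sh=lambda P:np.c_[(P[:,:2]-C)@ex+.170,(P[:,:2]-C)@ey]
W=cloud(c);q=sh(W.reshape(-1,3)).reshape(480,640,2)
# front edge by region: blue, bin height, lane
P=[]
for u in range(322,368):
    r=np.nonzero(blue[200:272,u]&(W[200:272,u,2]>.02)&(W[200:272,u,2]<.13)&(q[200:272,u,1]<-.02)&(q[200:272,u,1]>-.14))[0]
    if len(r):P.append((u,200+r[-1]+.5))
S=sh(onplane(c,P,.03));print(np.c_[np.array(P)[:,0],S.round(3)][::4].tolist())
import sys
if len(sys.argv)>1:
    n=sys.argv[1]; save(n+'t',cv2.resize(f[190:285,305:385].astype(np.uint8),None,fx=5,fy=5,interpolation=2)); s=cap('side'); save(n+'s',cv2.resize(s['frame'][195:295,270:400],None,fx=6,fy=6,interpolation=2))
k=np.polyfit(S[:,1],S[:,0],1)
for _ in range(3):
    g=abs(S[:,0]-np.polyval(k,S[:,1]))<.004
    if g.sum()>5:k=np.polyfit(S[g,1],S[g,0],1)
print('front at -.08:',np.polyval(k,-.08),'deg',np.degrees(np.arctan(k[0])),g.sum(),len(S))
E
python3 front.py
```

```text
t 12.4 pos [ 0.4928 -0.0852  0.0785] yaw 175.95 z [-0.  0. -1.] F [ 3.89  0.04 -1.47] M [ 0.06 -1.02 -0.01] w 0.0217 gf 30.0 q [ 0.72  0.47 -0.75  2.01  0.43  0.82  1.23]
claw [ 0.0947392  -0.08561668]
[[322.0, 0.084, -0.028], [326.0, 0.082, -0.04], [330.0, 0.083, -0.051], [334.0, 0.082, -0.063], [338.0, 0.083, -0.074], [342.0, 0.101, -0.084], [346.0, 0.085, -0.097], [350.0, 0.086, -0.108], [354.0, 0.084, -0.12], [358.0, 0.085, -0.132], [362.0, 0.083, -0.143], [366.0, 0.182, -0.146]]
front at -.08: 0.08504187354436342 deg -4.246617443981927 19 46
```

>>> carry_out(
  steps=[
    [[0.5, 0, 0], [0, 0, 0], 0],
    [[1, 0, 0], [0, 0, 0], 0],
    [[1.5, 0, 0], [0, 0, 0], 0],
    [[2, 0, 0], [0, 0, 0], 0],
    [[2.5, 0, 0], [0, 0, 0], 0],
    [[3, 0, 0], [0, 0, 0], 0],
    [[3.4, 0, 0], [0, 0, 0], 0],
    [[3.7, 0, 0], [0, 0, 0], 0],
  ],
)

```text
t: 13.45
position: [0.456, -0.0826, 0.0785]
ee_rot: [0.035, 0.999, 0.0, -0.0]
ft_force: [4.6, 0.1, -1.1]
grip_width: 0.0221
grip_force: 30.0
```

```bash
python3 front.py
```

```text
t 13.45 pos [ 0.456  -0.0826  0.0785] yaw 175.95 z [-0.  0. -1.] F [ 4.65  0.06 -1.12] M [ 0.04 -0.97 -0.01] w 0.0221 gf 30.0 q [ 0.77  0.41 -0.77  2.09  0.41  0.79  1.25]
claw [ 0.05782328 -0.08558008]
[[322.0, 0.044, -0.032], [326.0, 0.045, -0.043], [330.0, 0.046, -0.054], [334.0, 0.044, -0.066], [338.0, 0.045, -0.077], [342.0, 0.066, -0.087], [346.0, 0.045, -0.101], [350.0, 0.046, -0.112], [354.0, 0.044, -0.124], [358.0, 0.045, -0.135], [362.0, 0.063, -0.145], [366.0, 0.173, -0.147]]
front at -.08: 0.05141326475648286 deg -27.55334199243966 8 46
```

>>> carry_out(
  steps=[
    [[0.1, 0, 0], [0, 0, 0], 0],
    [[0.2, 0, 0], [0, 0, 0], 0],
    [[0.3, 0, 0], [0, 0, 0], 0],
    [[0.4, 0, 0], [0, 0, 0], 0],
    [[0.5, 0, 0], [0, 0, 0], 0],
    [[0.6, 0, 0], [0, 0, 0], 0],
    [[0.65, 0, 0], [0, 0, 0], 0],
    [[0.7, 0, 0], [0, 0, 0], 0],
  ],
)

```text
t: 14.5
position: [0.4492, -0.0821, 0.0784]
ee_rot: [0.035, 0.999, 0.0, -0.0]
ft_force: [4.3, -0.1, -2.2]
grip_width: 0.0219
grip_force: 30.0
```

```bash
python3 front.py
```

```text
t 14.5 pos [ 0.4492 -0.0821  0.0784] yaw 175.94 z [-0.  0. -1.] F [ 4.27 -0.12 -2.19] M [ 0.07 -0.98  0.04] w 0.0219 gf 30.0 q [ 0.78  0.4  -0.77  2.11  0.4   0.78  1.25]
claw [ 0.05101213 -0.0855757 ]
[[322.0, 0.038, -0.032], [326.0, 0.039, -0.043], [330.0, 0.038, -0.055], [334.0, 0.039, -0.067], [338.0, 0.037, -0.078], [342.0, 0.061, -0.088], [346.0, 0.039, -0.101], [350.0, 0.037, -0.113], [354.0, 0.038, -0.124], [358.0, 0.039, -0.136], [362.0, 0.063, -0.145], [366.0, 0.176, -0.147]]
front at -.08: 0.04350691670782079 deg -15.181419029159809 12 46
```

>>> carry_out(
  steps=[
    [[0.04, 0, 0], [0, 0, 0], 0],
    [[0.08, 0, 0], [0, 0, 0], 0],
    [[0.12, 0, 0], [0, 0, 0], 0],
    [[0.15, 0, 0], [0, 0, 0], 0],
    [[0.18, 0, 0], [0, 0, 0], 0],
    [[0.2, 0, 0], [0, 0, 0], 0],
    [[0.2, 0, 0], [0, 0, 0], 0],
    [[0.2, 0, 0], [0, 0, 0], 0],
  ],
)

```text
t: 15.55
position: [0.4472, -0.082, 0.0784]
ee_rot: [0.035, 0.999, 0.0, -0.0]
ft_force: [3.4, 0.0, -1.5]
grip_width: 0.0215
grip_force: 30.0
```

```bash
python3 front.py
```

```text
t 15.55 pos [ 0.4472 -0.082   0.0784] yaw 175.94 z [-0.  0. -1.] F [ 3.35  0.03 -1.47] M [ 0.04 -1.02  0.03] w 0.0215 gf 30.0 q [ 0.78  0.4  -0.78  2.11  0.4   0.78  1.25]
claw [ 0.04903869 -0.08560293]
[[322.0, 0.036, -0.032], [326.0, 0.037, -0.044], [330.0, 0.035, -0.055], [334.0, 0.036, -0.067], [338.0, 0.037, -0.078], [342.0, 0.058, -0.088], [346.0, 0.036, -0.101], [350.0, 0.037, -0.113], [354.0, 0.035, -0.124], [358.0, 0.036, -0.136], [362.0, 0.06, -0.145], [366.0, 0.176, -0.147]]
front at -.08: 0.03619312864716734 deg -0.1029407712056205 37 46
```

>>> carry_out(
  steps=[
    [[0.03, 0, 0], [0, 0, 0], 0],
    [[0.06, 0, 0], [0, 0, 0], 0],
    [[0.09, 0, 0], [0, 0, 0], 0],
    [[0.12, 0, 0], [0, 0, 0], 0],
    [[0.12, 0, 0], [0, 0, 0], 0],
    [[0.12, 0, 0], [0, 0, 0], 0],
    [[0.12, 0, 0], [0, 0, 0], 0],
    [[0.12, 0, 0], [0, 0, 0], 0],
  ],
)

```text
t: 16.6
position: [0.446, -0.0819, 0.0784]
ee_rot: [0.035, 0.999, 0.0, -0.0]
ft_force: [3.0, 0.3, -2.4]
grip_width: 0.0217
grip_force: 30.0
```

```bash
python3 front.py
```

```text
t 16.6 pos [ 0.446  -0.0819  0.0784] yaw 175.94 z [-0.  0. -1.] F [ 2.98  0.28 -2.44] M [ 0.02 -0.92  0.01] w 0.0217 gf 30.0 q [ 0.78  0.4  -0.78  2.12  0.4   0.78  1.25]
claw [ 0.04783621 -0.08560103]
[[322.0, 0.036, -0.032], [326.0, 0.034, -0.044], [330.0, 0.035, -0.055], [334.0, 0.036, -0.067], [338.0, 0.034, -0.078], [342.0, 0.058, -0.088], [346.0, 0.036, -0.101], [350.0, 0.034, -0.113], [354.0, 0.035, -0.124], [358.0, 0.033, -0.136], [362.0, 0.06, -0.145], [366.0, 0.182, -0.146]]
front at -.08: 0.04141077916747278 deg -15.373654772915124 13 46
```

>>> carry_out(
  steps=[
    [[0.03, 0, 0], [0, 0, 0], 0],
    [[0.06, 0, 0], [0, 0, 0], 0],
    [[0.09, 0, 0], [0, 0, 0], 0],
    [[0.12, 0, 0], [0, 0, 0], 0],
    [[0.12, 0, 0], [0, 0, 0], 0],
    [[0.12, 0, 0], [0, 0, 0], 0],
    [[0.12, 0, 0], [0, 0, 0], 0],
    [[0.12, 0, 0], [0, 0, 0], 0],
  ],
)

```text
t: 17.65
position: [0.445, -0.0818, 0.0785]
ee_rot: [0.035, 0.999, 0.0, 0.0]
ft_force: [5.6, 0.7, -2.8]
grip_width: 0.0218
grip_force: 30.0
```

```bash
python3 front.py
```

```text
t 17.65 pos [ 0.445  -0.0818  0.0785] yaw 175.95 z [ 0.  0. -1.] F [ 5.63  0.68 -2.84] M [-0.03 -1.27  0.02] w 0.0218 gf 30.0 q [ 0.78  0.39 -0.78  2.12  0.4   0.77  1.25]
claw [ 0.04681231 -0.08555626]
[[322.0, 0.036, -0.032], [326.0, 0.034, -0.044], [330.0, 0.035, -0.055], [334.0, 0.033, -0.067], [338.0, 0.034, -0.078], [342.0, 0.055, -0.088], [346.0, 0.033, -0.102], [350.0, 0.034, -0.113], [354.0, 0.035, -0.124], [358.0, 0.033, -0.136], [362.0, 0.06, -0.145], [366.0, 0.179, -0.147]]
front at -.08: 0.040883054062403536 deg -24.997423826762944 5 46
```

```bash
sed -i '/^k=np.polyfit/,$d' front.py; cat >> front.py <<'E'
from scipy.stats import theilslopes
ob=np.median(S[:,0]);g=abs(S[:,0]-ob)<.006;r=theilslopes(S[g,0],S[g,1]);k=np.polyfit(S[g,1],S[g,0],1)
print('front at -.08:',np.polyval(k,-.08).round(4),'deg',np.degrees(np.arctan(k[0])).round(2),g.sum())
E
python3 front.py c1
python3 - <<'E'
import cv2,numpy as np
a=cv2.imread('pics/c1t.png');b=cv2.imread('pics/c1s.png')
im=np.zeros((475,800,3),np.uint8);im[:,:320]=a[:,80:400];im[:,320:]=cv2.resize(b,(617,475))[:,:480];cv2.imwrite('pics/c1.png',im)
E
```

```text
t 17.7 pos [ 0.445  -0.0818  0.0785] yaw 175.94 z [ 0.  0. -1.] F [ 6.21 -0.97 -2.25] M [-0.04 -1.24  0.03] w 0.0215 gf 30.0 q [ 0.78  0.39 -0.78  2.12  0.4   0.77  1.25]
claw [ 0.04681215 -0.08559178]
[[322.0, 0.036, -0.032], [326.0, 0.034, -0.044], [330.0, 0.035, -0.055], [334.0, 0.033, -0.067], [338.0, 0.034, -0.078], [342.0, 0.055, -0.088], [346.0, 0.033, -0.102], [350.0, 0.034, -0.113], [354.0, 0.035, -0.124], [358.0, 0.033, -0.136], [362.0, 0.06, -0.145], [366.0, 0.179, -0.147]]
front at -.08: 0.0343 deg 0.05 37
```

View pics/c1.png

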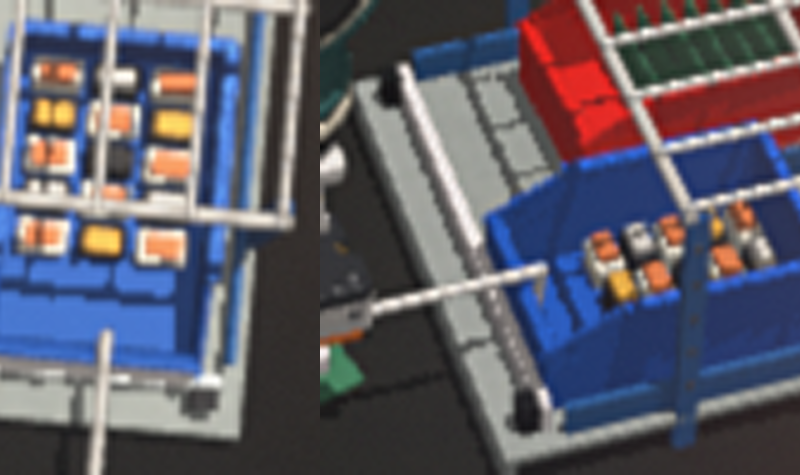

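The bin's front now lies along the bar in both views, and the claw is behind the lip. I'll seat it with a small extra pull and check the yaw from the rims.

>>> carry_out(
  steps=[
    [[0.01, 0, 0], [0, 0, 0], 0],
    [[0.02, 0, 0], [0, 0, 0], 0],
    [[0.03, 0, 0], [0, 0, 0], 0],
    [[0.04, 0, 0], [0, 0, 0], 0],
    [[0.04, 0, 0], [0, 0, 0], 0],
    [[0.04, 0, 0], [0, 0, 0], 0],
    [[0.04, 0, 0], [0, 0, 0], 0],
    [[0.04, 0, 0], [0, 0, 0], 0],
  ],
)

```text
t: 18.8
position: [0.4449, -0.0818, 0.0786]
ee_rot: [0.035, 0.999, 0.0, 0.0]
ft_force: [7.4, -0.2, -3.7]
grip_width: 0.0219
grip_force: 30.0
```

```bash
cat > rim.py <<'E'
from h import *
from scipy.stats import theilslopes
tool();print('claw',claw(env.state()))
sh=lambda P:np.c_[(P[:,:2]-C)@ex+.170,(P[:,:2]-C)@ey]
for n in('top','side'):
    c=cap(n);f=c['frame'].astype(int);W=cloud(c);q=sh(W.reshape(-1,3)).reshape(480,640,2)
    m=(f[...,2]-f[...,0]>40)&(W[...,2]>.099)&(W[...,2]<.118)&(q[...,1]<.0)&(q[...,1]>-.16)&(q[...,0]<.24)&(q[...,0]>.06)
    v,u=np.nonzero(m);S=sh(onplane(c,np.c_[u,v],.11))
    for nm,g in(('L',(S[:,1]>-.035)),('R',(S[:,1]<-.12))):
        s=S[g]
        if len(s)>15:
            r=theilslopes(s[:,1],s[:,0]);print(n,nm,len(s),'deg',np.degrees(np.arctan(r[0])).round(2),np.degrees(r[2:]).round(2),'y',np.median(s[:,1]).round(4),s[:,0].min().round(3),s[:,0].max().round(3))
E
python3 rim.py
```

```text
t 18.8 pos [ 0.4449 -0.0818  0.0786] yaw 175.95 z [ 0.001  0.    -1.   ] F [ 7.41 -0.23 -3.75] M [-0.02 -1.59 -0.03] w 0.0219 gf 30.0 q [ 0.78  0.39 -0.78  2.12  0.4   0.77  1.25]
claw [ 0.04673294 -0.085556  ]
top L 80 deg 0.82 [-0.21  2.03] y -0.0193 0.061 0.216
top R 156 deg 0.52 [-0.25  1.13] y -0.1394 0.063 0.217
side L 110 deg 0.67 [-1.28  2.65] y -0.0269 0.066 0.214
side R 169 deg 2.39 [1.29 3.47] y -0.1433 0.064 0.215
```

```bash
cat > sub.py <<'E'
from h import *
tool()
sh=lambda P:np.c_[(P[:,:2]-C)@ex+.170,(P[:,:2]-C)@ey]
c=cap('top');f=c['frame'].astype(float);b=f[...,2]-f[...,0]
P=[];Q=[]
for u in list(range(322,340))+list(range(346,360)):
    col=b[255:275,u]; hi=np.median(b[250:258,u]); th=hi/2
    i=np.nonzero((col[:-1]>th)&(col[1:]<=th))[0]
    if len(i):
        i=i[-1] if False else i[0]; P.append((u,255+i+(col[i]-th)/(col[i]-col[i+1])))
    w=f[255:278,u].min(1); j=np.nonzero((w[:-1]>100)&(w[1:]<=100))[0]
S=sh(onplane(c,P,.06))
from scipy.stats import theilslopes
r=theilslopes(S[:,0],S[:,1]);print('front z.06',np.median(S[:,0]).round(4),'deg',np.degrees(np.arctan(np.array([r[0],r[2],r[3]]))).round(2))
L=S[S[:,1]>-.07][:,0];R=S[S[:,1]<-.10][:,0];print('L',L.mean().round(4),'R',R.mean().round(4))
# bar over free lane (left) same style: rear edge
E
python3 sub.py
```

```text
t 18.9 pos [ 0.4449 -0.0818  0.0786] yaw 175.94 z [ 0.001  0.    -1.   ] F [ 6.46 -0.16 -3.31] M [ 0.01 -1.62  0.05] w 0.022 gf 30.0 q [ 0.78  0.39 -0.78  2.12  0.4   0.77  1.25]
front z.06 0.0344 deg [0.21 0.05 0.56]
L 0.0345 R 0.0339
```

Force, rims and lip edge all agree that the bin is home and square within about 0.3°. Next I unhook: ease inward, lift, and withdraw.

>>> carry_out(
  steps=[
    [[-0.2, 0, 0], [0, 0, 0], 0],
    [[-0.6, 0, 0], [0, 0, 0], 0],
    [[-1, 0, 0], [0, 0, 0], 0],
    [[-1.1, 0, 0], [0, 0, 0], 0],
    [[-1.1, 0, -1.2], [0, 0, 0], 0],
    [[-1.1, 0, -2.5], [0, 0, 0], 0],
    [[-1.1, 0, -4], [0, 0, 0], 0],
    [[-1.1, 0, -6], [0, 0, 0], 0],
  ],
)

```text
t: 19.95
position: [0.4554, -0.0826, 0.1397]
ee_rot: [0.035, 0.999, -0.0, 0.0]
ft_force: [0.2, 0.8, -2.8]
grip_width: 0.022
grip_force: 30.0
```

```bash
python3 - <<'E'
from h import *
tool();plan([.4512,.3551,.2216],165.23)
E
python3 sub.py;python3 rim.py
```

```text
t 19.95 pos [ 0.4554 -0.0826  0.1397] yaw 175.94 z [ 0. -0. -1.] F [ 0.25  0.81 -2.82] M [ 0.04 -0.11  0.01] w 0.022 gf 30.0 q [ 0.84  0.31 -0.84  2.05  0.29  0.9   1.35]
shift cm [ 3.51 43.63 -8.19] rv [-0.     0.     0.187]
t 19.95 pos [ 0.4554 -0.0826  0.1397] yaw 175.94 z [ 0. -0. -1.] F [ 0.25  0.81 -2.82] M [ 0.04 -0.11  0.01] w 0.022 gf 30.0 q [ 0.84  0.31 -0.84  2.05  0.29  0.9   1.35]
front z.06 0.0344 deg [0.26 0.07 0.69]
L 0.0345 R 0.0339
t 20.0 pos [ 0.4565 -0.0825  0.1419] yaw 175.96 z [ 0.003 -0.001 -1.   ] F [3.11 0.24 2.25] M [ 0.08 -0.35 -0.02] w 0.0216 gf 30.0 q [ 0.84  0.31 -0.84  2.04  0.29  0.91  1.35]
claw [ 0.05835322 -0.08549662]
top L 82 deg 0.65 [-0.48  1.64] y -0.0195 0.061 0.216
top R 157 deg 0.43 [-0.25  1.13] y -0.1394 0.061 0.217
side L 112 deg 0.36 [-1.38  1.95] y -0.0269 0.059 0.214
side R 176 deg 2.45 [1.44 3.47] y -0.1439 0.059 0.215
```

>>> carry_out(
  steps=[
    [[0.5, 0, -4], [0, 0, 0.02], 0],
    [[1, 2, -8], [0, 0, 0.04], 0],
    [[2, 8, -8.5], [0, 0, 0.07], 0],
    [[2.5, 14, -8.5], [0, 0, 0.1], 0],
    [[3, 20, -8.5], [0, 0, 0.13], 0],
    [[3.3, 26, -8.5], [0, 0, 0.16], 0],
    [[3.5, 32, -8.3], [0, 0, 0.187], 0],
    [[3.5, 38, -8.2], [0, 0, 0.187], 0],
  ],
)

```text
t: 21.1
position: [0.4473, 0.3005, 0.2197]
ee_rot: [0.129, 0.992, -0.0, -0.0]
ft_force: [0.9, -1.2, -0.3]
grip_width: 0.0219
grip_force: 30.0
```

```bash
python3 - <<'E'
from h import *
tool();plan([.4713,.3500,.12],165.17)
E
```

```text
t 21.1 pos [0.4473 0.3005 0.2197] yaw 165.16 z [-0.    -0.001 -1.   ] F [ 0.93 -1.21 -0.29] M [ 0.03 -0.2  -0.  ] w 0.0219 gf 30.0 q [ 0.14  0.41 -1.    1.79  0.37  1.15  0.34]
shift cm [-1.06  5.41  9.96] rv [-0.001 -0.    -0.   ]
```

>>> carry_out(
  steps=[
    [[-0.5, 2.5, 0], [0, 0, 0], 0],
    [[-1.1, 5.4, 0], [0, 0, 0], 0],
    [[-1.1, 5.4, 3], [0, 0, 0], 0],
    [[-1.1, 5.4, 6], [0, 0, 0], 0],
    [[-1.1, 5.4, 8], [0, 0, 0], 0],
    [[-1.1, 5.4, 8], [0, 0, 0], 0],
    [[-1.1, 5.4, 8], [0, 0, 0], 0],
    [[-1.1, 5.4, 8], [0, 0, 0], 0],
  ],
)

```text
t: 22.1
position: [0.4722, 0.3486, 0.1414]
ee_rot: [0.129, 0.992, 0.0, 0.001]
ft_force: [0.7, -0.3, -1.7]
grip_width: 0.0219
grip_force: 30.0
```

```bash
python3 - <<'E'
from h import *
tool();plan([.4713,.3500,.0525],165.17)
c=cap('side');W=cloud(c);hsv=cv2.cvtColor(c['frame'],cv2.COLOR_RGB2HSV)
s=env.state();R=Ro.from_quat(s['ee_rot']).as_matrix();g=s['position']-.019*R[:,2];tip=g-.16*R[:,0]
m=(np.hypot(W[...,0]-tip[0],W[...,1]-tip[1])<.02)&(W[...,2]>.1);print('tip exp',tip,'rod obs',W[m].max(0),np.median(W[m],0))
E
```

```text
t 22.1 pos [0.4722 0.3486 0.1414] yaw 165.22 z [ 0.001  0.001 -1.   ] F [ 0.66 -0.26 -1.67] M [ 0.05 -0.05  0.  ] w 0.0219 gf 30.0 q [-0.02  0.58 -0.9   1.75  0.51  1.07  0.21]
shift cm [0.14 0.1  8.89] rv [0.001 0.001 0.001]
tip exp [0.62687371 0.30769102 0.16046679] rod obs [0.62833473 0.31488561 0.16759321] [0.62197828 0.30812586 0.15566028]
```

>>> carry_out(
  steps=[
    [[0.1, 0.1, 1], [0, 0, 0], 0],
    [[0.1, 0.1, 2], [0, 0, 0], 0],
    [[0.1, 0.1, 3], [0, 0, 0], 0],
    [[0.1, 0.1, 4], [0, 0, 0], 0],
    [[0.1, 0.1, 4.5], [0, 0, 0], 0],
    [[0.1, 0.1, 5], [0, 0, 0], 0],
    [[0.1, 0.1, 5], [0, 0, 0], 0],
    [[0.1, 0.1, 5], [0, 0, 0], 0],
  ],
)

```text
t: 23.15
position: [0.4712, 0.3497, 0.0907]
ee_rot: [0.129, 0.992, 0.0, 0.0]
ft_force: [0.4, -0.2, -2.7]
grip_width: 0.0218
grip_force: 30.0
```

```bash
python3 - <<'E'
from h import *
tool();plan([.4713,.3500,.0515],165.17)
E
```

```text
t 23.15 pos [0.4712 0.3497 0.0907] yaw 165.23 z [ 0.  0. -1.] F [ 0.43 -0.23 -2.67] M [ 0.02 -0.06  0.01] w 0.0218 gf 30.0 q [-0.06  0.64 -0.86  1.79  0.57  0.98  0.16]
shift cm [-0.    0.03  3.92] rv [0.    0.    0.001]
```

>>> carry_out(
  steps=[
    [[0, 0.03, 1], [0, 0, 0], 0],
    [[0, 0.03, 2], [0, 0, 0], 0],
    [[0, 0.03, 2.7], [0, 0, 0], 0],
    [[0, 0.03, 3.2], [0, 0, 0], 0],
    [[0, 0.03, 3.5], [0, 0, 0], 0],
    [[0, 0.03, 3.7], [0, 0, 0], 0],
    [[0, 0.03, 3.85], [0, 0, 0], 0],
    [[0, 0.03, 3.85], [0, 0, 0], 0],
  ],
)

```text
t: 24.15
position: [0.4712, 0.3499, 0.052]
ee_rot: [0.129, 0.992, 0.0, -0.0]
ft_force: [1.0, -0.3, -1.6]
grip_width: 0.0217
grip_force: 30.0
```

```bash
python3 - <<'E'
from h import *
tool();plan([.4713,.3500,.0515],165.17)
E
```

```text
t 24.15 pos [0.4712 0.3499 0.052 ] yaw 165.23 z [-0.  0. -1.] F [ 1.03 -0.3  -1.64] M [ 0.07 -0.07  0.03] w 0.0217 gf 30.0 q [-0.09  0.69 -0.82  1.81  0.62  0.92  0.13]
shift cm [-0.01  0.01  0.05] rv [ 0.    -0.     0.001]
```

>>> carry_out(
  steps=[
    [[0, 0, 0.05], [0, 0, 0], 0],
    [[0, 0, 0.05], [0, 0, 0], 0],
    [[0, 0, 0.05], [0, 0, 0], 0.27],
    [[0, 0, 0.05], [0, 0, 0], 0.32],
    [[0, 0, 0.05], [0, 0, 0], 0.4],
    [[0, 0, 0.05], [0, 0, 0], 0.6],
    [[0, 0, 0.05], [0, 0, 0], 0.8],
    [[0, 0, 0.05], [0, 0, 0], 0.9],
  ],
)

```text
t: 25.15
position: [0.4712, 0.3499, 0.0515]
ee_rot: [0.129, 0.992, 0.0, -0.0]
ft_force: [0.4, -0.1, -0.3]
grip_width: 0.0644
grip_force: 0.0
```

>>> carry_out(
  steps=[
    [[0, 0, 0], [0, 0, 0], 0.9],
    [[0, 0, -1], [0, 0, 0], 0.9],
    [[0, 0, -3], [0, 0, 0], 0.9],
    [[0, 0, -6], [0, 0, 0], 0.9],
    [[0, 0, -10], [0, 0, 0], 0.9],
    [[0, 0, -15], [0, 0, 0], 0.9],
    [[-1, 0, -19], [0, 0, 0], 0.9],
    [[-2.4, -0.6, -21], [0, 0, 0], 0.9],
  ],
)

```text
t: 26.15
position: [0.4929, 0.3388, 0.2654]
ee_rot: [0.128, 0.992, 0.001, 0.001]
ft_force: [0.1, -0.4, -0.2]
grip_width: 0.0843
grip_force: 0.0
```

>>> carry_out(
  steps=[
    [[0, 0, 0], [0, 0, 0], 0.9],
    [[0, 0, 0], [0, 0, 0], 0.9],
    [[0, 0, 0], [0, 0, 0], 0.9],
    [[0, 0, 0], [0, 0, 0], 0.9],
    [[0, 0, 0], [0, 0, 0], 0.9],
    [[0, 0, 0], [0, 0, 0], 0.9],
    [[0, 0, 0], [0, 0, 0], 0.9],
    [[0, 0, 0], [0, 0, 0], 0.9],
  ],
)

```text
t: 27.15
position: [0.4929, 0.338, 0.2615]
ee_rot: [0.129, 0.992, 0.0, -0.0]
ft_force: [0.6, -0.3, 0.5]
grip_width: 0.0844
grip_force: 0.0
```

```bash
python3 - <<'E'
from h import *
tool()
c=cap('wrist');t=cap('top')
W=cloud(c);hsv=cv2.cvtColor(c['frame'],cv2.COLOR_RGB2HSV)
m=cv2.inRange(hsv,(5,150,60),(22,255,255));m[:130]=0;m[250:]=0;m[:,:300]=0;m[:,360:]=0
print('grip top z',np.nanpercentile(W[m>0][:,2],[5,50,95]))
def mid(rows,mask,z):
    P=[]
    for r in rows:
        u=np.nonzero(mask[r])[0]
        if len(u)>1: P.append(((u[0]+u[-1])/2,r))
    return onplane(c,P,z)[:,:2]
P=mid(range(155,235),m>0,.078);k=np.polyfit(P[:,0],P[:,1],1);print('yaw',np.degrees(np.arctan(k[0])),'y@.47',np.polyval(k,.47),'z@x',P[:,0].min(),P[:,0].max())
im=np.zeros((480,800,3),np.uint8);im[:,:400]=c['frame'][:,130:530];im[:,400:]=cv2.resize(t['frame'][130:330,160:400],(400,333))[:480] if 0 else 0
im[:400,400:]=cv2.resize(t['frame'][130:330,180:380],(400,400));save('end',im)
E
python3 sub.py
```

```text
t 27.15 pos [0.4929 0.338  0.2615] yaw 165.23 z [-0.  0. -1.] F [ 0.58 -0.28  0.55] M [ 0.04 -0.14  0.02] w 0.0844 gf 0.0 q [ 0.05  0.48 -0.97  1.59  0.41  1.28  0.33]
grip top z [0.07981183 0.08210881 0.08355156]
yaw -14.245235375882258 y@.47 0.35008430185193545 z@x 0.43784846211982575 0.5095808662504788
t 27.25 pos [0.4929 0.338  0.2615] yaw 165.23 z [-0.  0. -1.] F [ 0.54 -0.4   0.2 ] M [ 0.01 -0.13 -0.04] w 0.0841 gf 0.0 q [ 0.05  0.48 -0.97  1.59  0.41  1.28  0.33]
front z.06 0.0344 deg [0.23 0.11 0.49]
L 0.0345 R 0.0339
```

View pics/end.png

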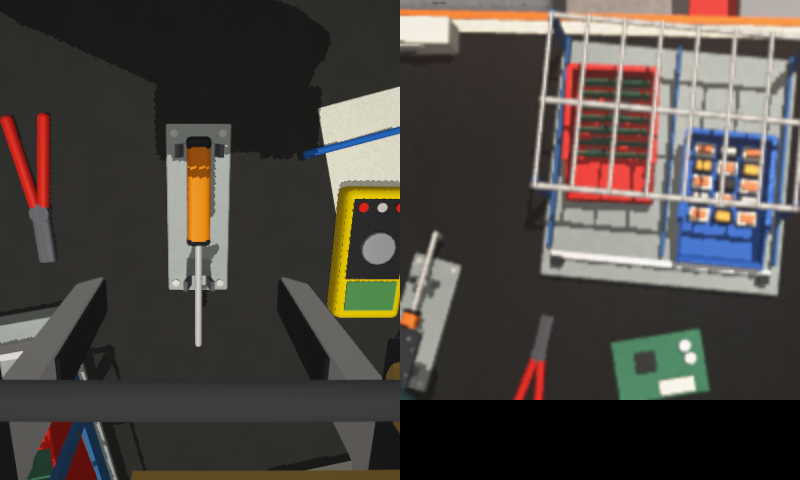

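The hook lies seated in both forks as before, with its grip at (199,190) and the claw end at (198,345) in the left pane. The blue bin is flush against the bar at (690–770,265) in the right pane, and the red bin and the other visible items are where they were. Handing in.

```bash
python3 -c "
from rig import env
print(env.close_job())"
```

```text
the job is handed in; nothing more can be done
None
```

I drew the blue bin against the stop bar with the hook (square to within about 0.3°, about 7 N peak pull), laid the hook back in its stand as it was, and handed the job in at about 27 s.

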